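Finish the row of skate wheels on the bench shelf

ROBOT

A 6-joint arm with a two-finger parallel gripper is mounted at the origin on the work surface. World frame = base frame: x ahead of the robot, y to its left, z up, the work surface at z = 0. Lengths are in m, angles in rad, forces in N, time in s.
With the tool pointing down it reaches from about 0.25 to 0.775 m from the base axis. Payload 4 kg.
Tool frame: the origin (TCP) lies on the centre line of the jaws, within the pads' length; the fingertips stand 19 mm ahead of it and the grasp point (between the pads) is the TCP; x points along the fingers, z is the direction in which the jaws open and shut, and the axes are right-handed (so a half turn about x gives the same grasp; the last joint's range is limited). The gripper opens to 94 mm and grips with 3 to 60 N. Pads are 16 mm wide; open, the fingers measure 119 mm over their backs; the gripper's body (75 mm by 177 mm) begins 78 mm behind the grasp point.
Start: joints at [1.018, 0.087, 1.371, -0, 1.684, -0.103], TCP at [0.239, 0.495, 0.225] pointing down, gripper open.
Joint ranges: [-3.1, 3.1], [-0.76, 2.03], [0.27, 2.55], [-1.08, 4.22], [0.17, 2.65], [-2.57, 2.57]. Speed limits (rad/s): [2.79, 2.79, 3.14, 3.14, 3.14, 3.14].

INTERFACE

Orientations are given as [roll, pitch, yaw] about the fixed x, y, z axes, in that order (R = Rz(yaw) Ry(pitch) Rx(roll)).
In Python, from bench import robot, snapshot, camera_params gives the robot as it stands.
- The arm moves only by the tool step_arm, never from a script. Its argument "motion" is text: rows parted by semicolons, each of 7 numbers parted by spaces: the opening in per cent of the stroke, from 0 (shut) to 100 (fully open), then the shift along the tool's x, y, z in cm, then the turn, a rotation vector about the tool's x, y, z in rad. A call has 1 to 20 rows; each row shifts and turns the commanded pose from where the row before left it, along the tool's axes as they then stand; what a row does not reach is not made up. A row lasts 1/12 s, in which the tool goes at most 41.7 mm and 7.16 degrees, less where a joint would pass 70% of its speed; a pose out of reach is approached as far as the arm can. A call with a gripper value outside its range is refused whole. The fingers move at their own pace and stop on an object; the grip force is fixed at half the most. Time passes only in rows, so rows that do not move let the fingers close. It gives the time, the measured TCP pose, the force and the opening at its end, in the units of the state.
- robot.get_obs(): the state, without advancing time (a new reading comes with each control period).
- snapshot(name): name is "scene" or "top"; returns the picture (400x640x3 uint8, red, green, blue); there is no depth.
- camera_params(name): a dict with "fx", "fy", "cx", "cy" (pixels), "R" (3x3) and "t" (3): a world point X has camera coordinates R X + t. Camera axes: x right, y down, z forward; pixel columns grow to the right and rows downward; lengths in m; the calibration is good to about 2 mm. A picture is of the moment at which its call begins. camera_params takes no time and is no camera call.
- robot.close_job(): hands the job in, once; it reports no verdict.
The state is a dict: "time": time; "joint_positions": joint angles; "qvel": joint speeds; "joint_torque": joint torques, N m; "tool_pos": TCP position; "ee_rot": TCP orientation; "wrist_force": force on the tool from outside, world axes, zero at the start; "wrist_torque": the same for the moment, N m; "width": finger opening in m.
Only numpy, scipy, OpenCV 4.12 (cv2) and the standard library are available. Lean on these libraries where they do the work, as an engineer would, in place of code of your own. Each camera call takes 0.05 s, during which the arm holds its last target.

TASK

Two part-worn skate wheels have been left on the front of the low bench shelf. Ease them back under the upper board to carry on the row of two that is already there: all four lying flat in one straight row, each one right up against the back panel and snug against its neighbour with no gaps, starting from the shelf's left end panel (left as you face its open front). Be gentle, since the back panel is only tacked on and must not be pushed hard, and leave the jar, the skate tool and the clamped truck hanger alone.

Things in the scene. Friction and masses are not known exactly. Their poses are not given: they have to be found in the camera images.
- shelf: Fixed plywood bench shelf with its open front away from the robot. Origin: centre of its underside, on the bench; x runs from the open front to the back, y to the left seen from the front, z up. Lower board: top 30 mm above the bench, x -116 to +116 mm, y -212 to +212 mm, no front lip. End panels: inner faces at y = +200 (left, where the row starts) and -200 mm, from x = +56 to +116 mm only.
- shelf_corner (a point): Where the row starts: on top of the lower board (30 mm above the bench), corner of back panel and left end panel, at shelf x = +104, y = +200 mm. Axes as the shelf's. The back panel is 6 mm board; its front face is the plane x = +104 mm over the shelf's whole width and height. It is only tacked on and spoils at more than about 45 N.
- upper_edge (a point): Middle of the lower front edge of the upper board (shelf x = +56, y = 0), 122 mm above the lower board. The upper board is 15 mm thick, from x = +56 to +116 mm over the whole width, with fixed boxes and tins up to 45 mm tall on top. It covers the row: a hand pointing straight down cannot follow a wheel home; fingers slanted 30 to 45 degrees, down and towards the back panel, fit under it.
- row_end: Orange urethane skate wheel with white core and steel bearings, 32 mm high, lying flat, first in the row, against the back panel and left end panel. All four wheels are worn by different amounts, 48 to 56 mm in diameter; which has what diameter is not known. Origin: centre of its underside; z is the wheel's axis.
- row_next: A like wheel (32 mm high, 48 to 56 mm across), second in the row, against the back panel and the first wheel. Origin: centre of its underside.
- wheel_a: A like wheel (32 mm high, 48 to 56 mm across, about 0.11 kg), loose, lying flat on the front part of the lower board. It slides when pushed at half height. Urethane grips: a wheel pushed sideways while it touches the back panel may roll against the panel and jam, unless it is pushed slightly away from the panel too. Origin: centre of its underside; z is the wheel's axis.
- wheel_b: A like wheel (32 mm high, 48 to 56 mm across, about 0.11 kg), loose, lying flat on the front part of the lower board, its centre at least 80 mm to the left or right of wheel_a's. Either may come next in the row. Origin: centre of its underside; z is the wheel's axis.
- jar: Closed glass jar with aluminium lid and eight steel bearings inside, 60 mm in diameter, 78 mm tall, standing at the right-hand end of the lower board under the upper board. Not to be moved. Origin: centre of its underside.
- skate_tool: Black T-shaped skate tool lying on the bench on the robot's left of the shelf, about 100 mm long along its x (grip bar 100 mm along y at its origin), 20 mm high. Not to be moved. Origin: on the bench under the middle of the grip bar.
- hanger_clamp: Bare aluminium truck hanger with 200 mm axle along its y, held by a spring clamp with orange tips that reaches 175 mm along its x; 36 mm high, lying on the bench on the robot's right of the shelf. Not to be moved. Origin: on the bench under the middle of the axle.
Things that resemble listed ones, but are neither listed nor needed, are in the scene too. Leave any turquoise look-alike of the wheel_a alone.

How it is judged:
At the end, for the whole second after the job is handed in: All four wheels lie flat on the lower board at rest, the same face up as at the start, each no more than 2 mm off the back panel; the first is no more than 2 mm off the left end panel, and there is no gap over 2 mm between neighbours; the two loose wheels are third and fourth in either order (x of row_end in the frame of shelf above 0.075 m and x of row_next in the frame of shelf above 0.076 m and x of wheel_a in the frame of shelf above 0.074 m and x of wheel_b in the frame of shelf above 0.078 m and y of row_end in the frame of shelf above 0.171 m and horizontal distance between row_end and row_next below 0.055 m and ((horizontal distance between row_next and wheel_a below 0.056 m and horizontal distance between wheel_a and wheel_b below 0.054 m) or (horizontal distance between row_next and wheel_b below 0.052 m and horizontal distance between wheel_a and wheel_b below 0.054 m)) and angle between each of row_end, row_next, wheel_a, wheel_b's own z axis and vertical below 0.05 rad and z of each of wheel_a, wheel_b in the frame of shelf below 0.033 m and linear speed of each of wheel_a, wheel_b, row_end, row_next below 0.01 m/s); the robot touches nothing.
It fails at once if a wheel is pressed on the shelf (back panel, end panel or board) with more than 45 N (contact force between any of wheel_a, wheel_b, row_next, row_end and shelf above 45 N).
It fails at once if the jar is shifted by more than 10 mm or tipped (distance of jar from where it was at the start of the episode above 0.01 m or angle between jar's own z axis and vertical above 0.2 rad).
It fails at once if the skate tool is shifted by more than 15 mm (distance of skate_tool from where it was at the start of the episode above 0.015 m).
It fails at once if the truck hanger with its clamp is shifted by more than 15 mm (distance of hanger_clamp from where it was at the start of the episode above 0.015 m).
It also fails if it takes over 69 s, if anything falls off the work surface, if the arm or the gripper's body presses on something with over 40 N, if the wrist force passes 120 N, or if a joint passes its speed limit or range.

## Working session

There is one attempt and no reset: what is moved stays moved. The work goes in short steps, Python scripts to look and compute and a tool call to move; the robot and the scene stay as the last step left them, time stands still between calls to the robot, and variables do not carry over. Pictures are saved under pics/ and viewed, and the job is handed in when it is done.

Besides the shell and the picture viewer there is one more tool, called after "Call:" as name(argument=value, ...) on one line, values as JSON. step_arm: Moves the arm, as the interface text tells. Its arguments: {"type":"object","properties":{"motion":{"type":"string"}},"required":["motion"]}

```bash
mkdir -p pics; ls; python3 - <<'E'
from bench import robot, snapshot, camera_params
import cv2
for n in ("scene","top"):
    im=snapshot(n); cv2.imwrite(f"pics/{n}0.png",im[:,:,::-1])
    p=camera_params(n); print(n,p)
print(robot.get_obs())
E
```

```text
pics
scene {'fx': 458.03552751157616, 'fy': 458.03552751157616, 'cx': 319.81555284043793, 'cy': 206.38461907602502, 'R': array([[ 0.3973905 ,  0.9176215 , -0.00718192],
       [ 0.77453375, -0.33960069, -0.53363737],
       [-0.49211611,  0.20649979, -0.8456829 ]]), 't': array([-0.17124505, -0.38955835,  1.62170754])}
top {'fx': 512.0845909322793, 'fy': 512.0845909322793, 'cx': 319.1626673632845, 'cy': 206.56022629898894, 'R': array([[ 0.0045169 , -0.99980067, -0.01944794],
       [-0.99109243, -0.00188731, -0.13316246],
       [ 0.13309921,  0.01987619, -0.99090339]]), 't': array([-0.01504107,  0.54794018,  1.42804096])}
{'time': 0.1, 'joint_positions': array([ 1.01789863e+00,  8.78913176e-02,  1.37208591e+00,  2.89841591e-05,
        1.68362330e+00, -1.03086217e-01]), 'qvel': array([ 0.00039885, -0.00041774, -0.00329743,  0.0011044 ,  0.00119594,
       -0.00120637]), 'joint_torque': array([ 2.28196812e-03, -3.41250730e+01, -3.03304303e+01,  7.19592883e-02,
        3.03747423e-02, -1.20540294e-04]), 'tool_pos': array([0.23888395, 0.49490364, 0.22342434]), 'ee_rot': array([ 3.02416074,  1.56878824, -2.13803648]), 'wrist_force': array([-0.13121472,  0.19648912,  0.004705  ]), 'wrist_torque': array([-0.01974367, -0.02820974, -0.10119419]), 'width': 0.09399265722171461}
```

View pics/scene0.png

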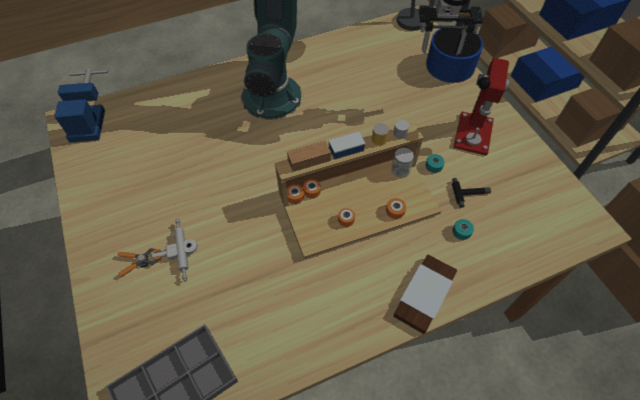

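View pics/top0.png

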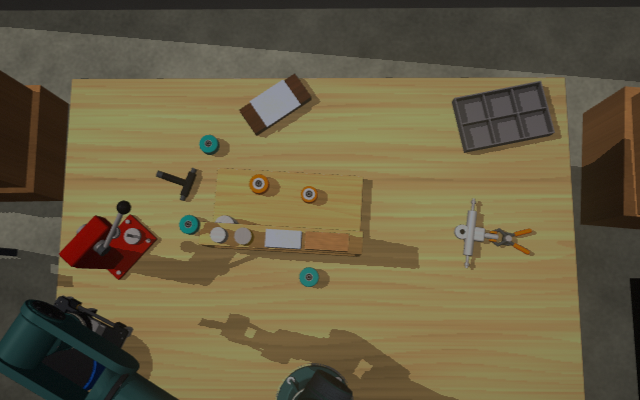

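```bash
cat > h.py <<'E'
import numpy as np, cv2
from bench import robot, snapshot, camera_params
def ray(n,uv,z):
    p=camera_params(n); R=np.array(p["R"]);t=np.array(p["t"])
    d=R.T@np.array([(uv[0]-p["cx"])/p["fx"],(uv[1]-p["cy"])/p["fy"],1.]); c=-R.T@t
    return (c+d*(z-c[2])/d[2])
def proj(n,X):
    p=camera_params(n); q=np.array(p["R"])@np.array(X)+np.array(p["t"])
    return np.array([p["fx"]*q[0]/q[2]+p["cx"],p["fy"]*q[1]/q[2]+p["cy"]])
def crop(im,x0,y0,x1,y1,s,f):
    cv2.imwrite(f,cv2.resize(im[y0:y1,x0:x1,::-1],None,fx=s,fy=s,interpolation=cv2.INTER_CUBIC))
def orange(im):
    h=cv2.cvtColor(im,cv2.COLOR_RGB2HSV)
    return h
E
python3 - <<'E'
from h import *
t=cv2.imread("pics/top0.png")[:,:,::-1]; s=cv2.imread("pics/scene0.png")[:,:,::-1]
crop(t,190,155,380,270,4,"pics/tc0.png"); crop(s,265,120,455,260,4,"pics/sc0.png")
for uv in [(217,170),(362,177)]: print(ray("top",uv,.03))
for uv in [(259,184),(309,195)]: print(ray("top",uv,.062))
for uv in [(346,214),(396,206)]: print(ray("scene",uv,.062))
E
```

```text
[0.65571623 0.28490407 0.03      ]
[ 0.63530463 -0.1366015   0.03      ]
[0.60872366 0.156976   0.062     ]
[0.57739143 0.01501644 0.062     ]
[0.58030494 0.0159719  0.062     ]
[0.61318625 0.1571881  0.062     ]
```

View pics/tc0.png

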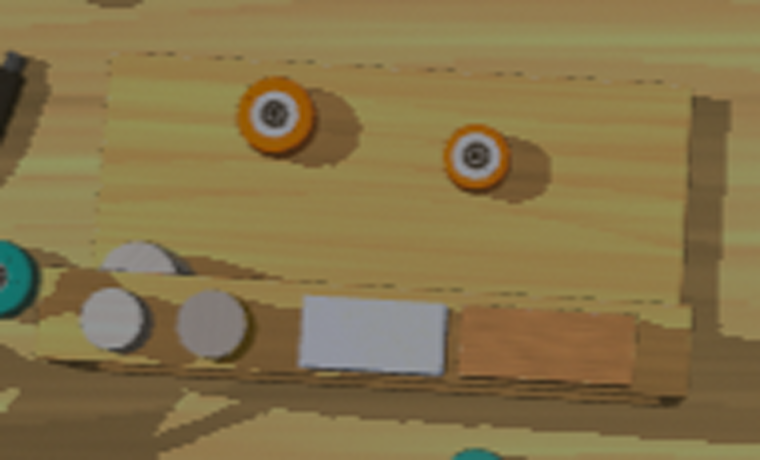

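View pics/sc0.png

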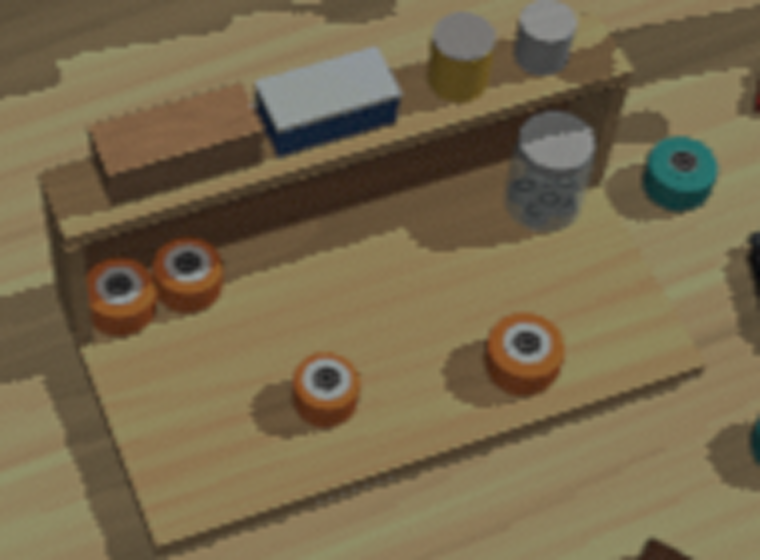

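```bash
cat > meas.py <<'E'
from h import *
from scipy.optimize import least_squares
def wheels(im):
    h=cv2.cvtColor(np.ascontiguousarray(im),cv2.COLOR_RGB2HSV)
    m=((h[...,0]>=6)&(h[...,0]<=17)&(h[...,1]>185)&(h[...,2]>70)).astype(np.uint8)
    n,l,st,c=cv2.connectedComponentsWithStats(m)
    out=[]
    for i in range(1,n):
        if st[i,4]>60: out.append((st[i].tolist(),c[i].round(1).tolist()))
    return m,out
def core(im,box):
    # centroid of white core + bearing: hole inside the orange ring
    m,_=wheels(im); x,y,w,h=box[:4]
    sub=m[y:y+h,x:x+w]
    cs,hi=cv2.findContours(sub,cv2.RETR_CCOMP,cv2.CHAIN_APPROX_NONE)
    best=None
    for k,c in enumerate(cs):
        if hi[0][k][3]>=0 and (best is None or cv2.contourArea(c)>cv2.contourArea(best)): best=c
    if best is None: return None
    (cx,cy),ax,_=cv2.fitEllipse(best)
    return np.array([cx+x,cy+y]),ax
E
python3 - <<'E'
from meas import *
for n in ("top","scene"):
    im=cv2.imread(f"pics/{n}0.png")[:,:,::-1]
    m,o=wheels(im)
    for b,c in o:
        k=core(im,b)
        print(n,b,c,k and (k[0].round(2),np.round(k[1],1),ray(n,k[0],.062).round(4)))
from scipy.spatial.transform import Rotation as Ro
o=robot.get_obs();print(Ro.from_euler('xyz',o["ee_rot"]).as_matrix().round(3))
E
```

```text
top [252, 174, 17, 20, 118] [262.3, 185.0] (array([258., 191.]), array([2.2, 4.1]), array([0.5886, 0.1594, 0.062 ]))
top [301, 186, 17, 17, 82] [310.5, 195.0] NoneTraceback (most recent call last):
  File "<stdin>", line 6, in <module>
  File "meas.py", line 20, in core
    (cx,cy),ax,_=cv2.fitEllipse(best)
                 ~~~~~~~~~~~~~~^^^^^^
cv2.error: OpenCV(4.12.0) /io/opencv/modules/imgproc/src/shapedescr.cpp:361: error: (-201:Incorrect size of input array) There should be at least 5 points to fit the ellipse in function 'fitEllipseNoDirect'
```

```bash
cat >> meas.py <<'E'
def core(im,c,r=11):
    # convex hull of the low-saturation core (white + steel) around approx pixel c
    x0,y0=int(c[0])-r,int(c[1])-r
    sub=np.ascontiguousarray(im[y0:y0+2*r+1,x0:x0+2*r+1])
    sub=cv2.resize(sub,None,fx=4,fy=4,interpolation=cv2.INTER_CUBIC)
    h=cv2.cvtColor(sub,cv2.COLOR_RGB2HSV)
    m=((h[...,1]<95)).astype(np.uint8)
    n,l,st,ce=cv2.connectedComponentsWithStats(m)
    mid=2*r
    k=min(range(1,n),key=lambda i:np.hypot(*(ce[i]-2*(2*r+1)))-(st[i,4]>60)*50)
    pts=np.argwhere(l==k)[:,::-1].astype(np.int32)
    hull=cv2.convexHull(pts); M=cv2.moments(hull)
    (cx,cy)=M["m10"]/M["m00"],M["m01"]/M["m00"]
    return np.array([x0+(cx+.5)/4-.5,y0+(cy+.5)/4-.5]),cv2.boundingRect(hull)
E
python3 - <<'E'
from meas import *
S={"top":[(259,184),(309,195)],"scene":[(346,215),(396,206),(295,191),(311,186)]}
for n in S:
    im=cv2.imread(f"pics/{n}0.png")[:,:,::-1]
    for c in S[n]:
        k=core(im,c); print(n,c,k[0].round(2),k[1],ray(n,k[0],.062).round(4))
from scipy.spatial.transform import Rotation as Ro
o=robot.get_obs();print(Ro.from_euler('xyz',o["ee_rot"]).as_matrix().round(3))
# shelf pose from corners
obs=[("top",(217.5,168.3),(-.116,-.212,.03)),("top",(363,176.5),(-.116,.212,.03)),
("scene",(304.7,256.5),(-.116,.212,.03)),("scene",(440.5,212.5),(-.116,-.212,.03))]
for n,uv,s in obs: print(n,s,ray(n,uv,.03).round(4))
# upper board front top edge corners z=.167, x=.056
print("ub",ray("top",(190+692/4,155+308/4),.167).round(4),ray("scene",(265+65/4,120+240/4),.167).round(4),ray("scene",(265+628/4,120+72/4),.167).round(4))
E
```

```text
top (259, 184) [258.12 183.08] (19, 20, 47, 45) [0.6114 0.1595 0.062 ]
top (309, 195) [308.55 193.54] (21, 17, 47, 46) [0.5815 0.0163 0.062 ]
scene (346, 215) [346.21 214.3 ] (22, 22, 49, 42) [0.5814 0.0161 0.062 ]
scene (396, 206) [396.28 205.24] (23, 23, 48, 41) [0.6113 0.1591 0.062 ]
scene (295, 191) [294.32 190.98] (20, 27, 46, 38) [ 0.4493 -0.0881  0.062 ]
scene (311, 186) [311.48 185.43] (25, 25, 45, 37) [ 0.4512 -0.0349  0.062 ]
[[-0.001 -0.901  0.435]
 [-0.002  0.435  0.901]
 [-1.     0.    -0.002]]
top (-0.116, -0.212, 0.03) [0.6608 0.2836 0.03  ]
top (-0.116, 0.212, 0.03) [ 0.6368 -0.1395  0.03  ]
scene (-0.116, 0.212, 0.03) [ 0.6411 -0.1358  0.03  ]
scene (-0.116, -0.212, 0.03) [0.6683 0.2778 0.03  ]
ub [ 0.4644 -0.1294  0.167 ] [ 0.4709 -0.1282  0.167 ] [0.4947 0.2889 0.167 ]
```

```bash
cat > plan.py <<'E'
from h import *
from scipy.spatial.transform import Rotation as Ro
al=.056; O=np.array([.5358,.0804,0.])
X=np.array([-np.cos(al),np.sin(al),0]);Y=np.array([-np.sin(al),-np.cos(al),0]);Z=np.array([0,0,1.])
A=np.c_[X,Y,Z]
def s2w(p): return O+A@np.array(p)
def w2s(p): return A.T@(np.array(p)-O)
def Rt(th,psi=0):
    "slant th from vertical towards the back panel; psi: turned to the left (towards +Y)"
    c,s=np.cos(psi),np.sin(psi)
    F=np.array([c,s,0]); x=np.sin(th)*F-np.array([0,0,np.cos(th)]); z=np.array([s,-c,0]); y=np.cross(z,x)
    return A@np.c_[x,y,z]
def plan(pS=None,R=None):
    o=robot.get_obs(); Rc=Ro.from_euler('xyz',o["ee_rot"]).as_matrix()
    if R is not None: print("rotvec", Ro.from_matrix(Rc.T@R).as_rotvec().round(4))
    if pS is not None:
        d=s2w(pS)-o["tool_pos"]; print("shift cm, present axes",(100*Rc.T@d).round(2), "target axes", None if R is None else (100*R.T@d).round(2))
    st()
def st():
    o=robot.get_obs(); Rc=Ro.from_euler('xyz',o["ee_rot"]).as_matrix()
    print("t",round(o["time"],2),"TCP shelf mm",(1000*w2s(o["tool_pos"])).round(1),"q",o["joint_positions"].round(3),"F shelf",(A.T@o["wrist_force"]).round(1),"w",round(o["width"],4), "x axis shelf",(A.T@Rc[:,0]).round(3))
E
python3 -c "
from plan import *
plan((-.049,.0614,.25),Rt(0))"
```

```text
rotvec [-0.3938 -0.0019 -0.0006]
shift cm, present axes [ -2.61 -51.64 -28.21] target axes [ -2.66 -36.87 -45.86]
t 0.1 TCP shelf mm [ 319.7 -397.2  223.4] q [ 1.018  0.088  1.372  0.     1.684 -0.103] F shelf [ 0.1 -0.2  0. ] w 0.094 x axis shelf [ 0.001  0.002 -1.   ]
```

Call:
step_arm(motion="100 -3 0 0 -0.0985 0 0;100 -3 0 0 -0.0985 0 0;100 -3 0 0 -0.0985 0 0;100 0 0 0 -0.0985 0 0;100 0 0 0 0 0 0")

```text
time: 0.52
tool_pos: [0.2395, 0.4959, 0.3168]
ee_rot: [-0.498, 1.566, 1.018]
wrist_force: [-1.4, -0.0, -1.4]
width: 0.0937
```

```bash
python3 -c "
from plan import *
plan((-.049,.0614,.2),Rt(0))"
```

```text
rotvec [0.0018 0.0038 0.0021]
shift cm, present axes [ 11.58 -36.7  -46.08] target axes [ 11.68 -36.81 -45.97]
t 0.52 TCP shelf mm [ 319.1 -398.3  316.8] q [ 1.018  0.087  1.19   0.     1.86  -0.499] F shelf [ 1.4  0.1 -1.4] w 0.0937 x axis shelf [-0.002 -0.004 -1.   ]
```

Could be taken for the wanted wheels: orange loose wheels at top (258,183) = 56 mm and (309,194) = 48 mm. The row wheels are at scene (294,191) and (311,185). Turquoise look-alikes are at top (209,144), (189,225) and (309,277). The close crops show the two chosen wheels are orange with a white core, on the open part of the board. I'll take the nearer, smaller one (309,194) first.

Call:
step_arm(motion="100 0 -2.3 -2.88 0 0 0;100 0 -2.3 -2.88 0 0 0;100 0 -2.3 -2.88 0 0 0;100 0 -2.3 -2.88 0 0 0;100 0 -2.3 -2.88 0 0 0;100 0 -2.3 -2.88 0 0 0;100 0 -2.3 -2.88 0 0 0;100 0 -2.3 -2.88 0 0 0;100 0 -2.3 -2.88 0 0 0;100 0 -2.3 -2.88 0 0 0;100 0 -2.3 -2.88 0 0 0;100 0 -2.3 -2.88 0 0 0;100 0 -2.3 -2.88 0 0 0;100 0 -2.3 -2.88 0 0 0;100 0 -2.3 -2.88 0 0 0;100 0 -2.3 -2.88 0 0 0;100 0 0 0 0 0 0")

```text
time: 1.93
tool_pos: [0.5828, 0.0092, 0.3099]
ee_rot: [1.996, 1.565, -2.782]
wrist_force: [-0.4, 1.0, -1.4]
width: 0.094
```

```bash
python3 -c "
from plan import *
plan((-.049,.0614,.056),Rt(0))
im=snapshot('top');crop(im,180,130,380,270,4,'pics/tc1.png')"
```

```text
rotvec [-0.0094 -0.0025 -0.0055]
shift cm, present axes [25.39  0.06  0.76] target axes [25.39  0.19  0.7 ]
t 1.93 TCP shelf mm [-50.9  68.4 309.9] q [-0.08   0.166  1.115 -0.003  1.866 -1.586] F shelf [ 0.5 -0.9 -1.4] w 0.094 x axis shelf [ 0.006  0.002 -1.   ]
```

View pics/tc1.png

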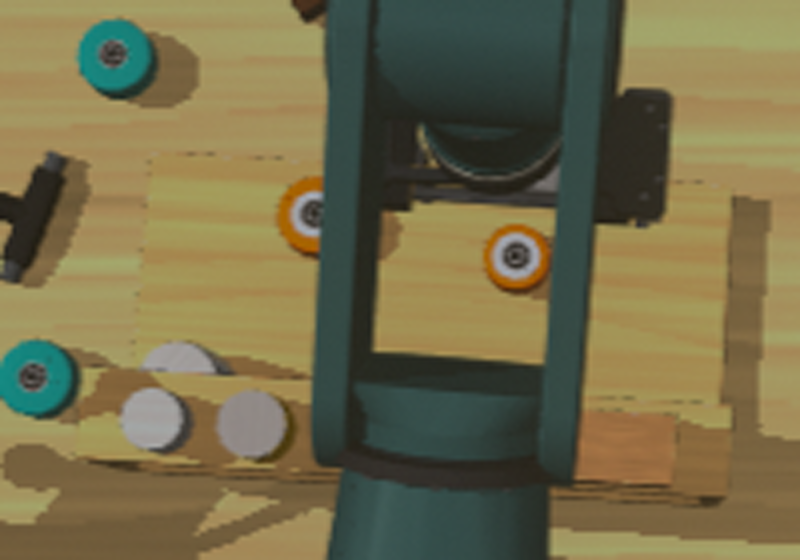

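Call:
step_arm(motion="85 3.1 0 0.1 0 0 0;85 3.1 0 0.1 0 0 0;85 3.1 0 0.1 0 0 0;85 3.1 0 0.1 0 0 0;85 3.1 0 0.1 0 0 0;85 3.1 0 0.1 0 0 0;85 3.1 0 0.1 0 0 0;85 2.0 0 0 0 0 0;85 1.7 0.1 0 0 0 0;85 0 0 0 0 0 0;85 0 0 0 0 0 0")

```text
time: 2.9
tool_pos: [0.5784, 0.0229, 0.059]
ee_rot: [1.47, 1.567, 2.985]
wrist_force: [1.0, 0.0, 0.2]
width: 0.08
```

```bash
python3 -c "
from plan import *
plan((-.049,.0614,.056),Rt(0))"
```

```text
rotvec [ 0.0003  0.0004 -0.0041]
shift cm, present axes [ 0.29 -0.33 -0.64] target axes [ 0.3  -0.33 -0.64]
t 2.9 TCP shelf mm [-45.7  55.   59. ] q [-0.059  0.242  1.529  0.     1.375 -1.574] F shelf [-1.  -0.1  0.2] w 0.08 x axis shelf [ 0.004 -0.    -1.   ]
```

Call:
step_arm(motion="85 0.3 -0.3 -0.6 0 0 0;85 0 0 0 0 0 0;0 0 0 0 0 0 0;0 0 0 0 0 0 0;0 0 0 0 0 0 0;0 0 0 0 0 0 0;0 0 0 0 0 0 0;0 0 0 0 0 0 0;0 0 0 0 0 0 0")

```text
time: 3.65
tool_pos: [0.583, 0.0157, 0.0577]
ee_rot: [-0.822, 1.57, 0.693]
wrist_force: [0.2, -0.1, 1.0]
width: 0.0474
```

```bash
python3 -c "
from plan import *
plan((.009,.055,.056),Rt(0))"
```

```text
rotvec [0.0001 0.0003 0.0004]
shift cm, present axes [0.17 5.98 0.7 ] target axes [0.17 5.98 0.7 ]
t 3.65 TCP shelf mm [-50.8  62.   57.7] q [-0.07   0.249  1.523  0.     1.37  -1.585] F shelf [-0.2  0.1  1. ] w 0.0474 x axis shelf [-0. -0. -1.]
```

Call:
step_arm(motion="0 0 0.6 0.1 0 0 0;0 0 1.0 0.1 0 0 0;0 0 1.2 0.1 0 0 0;0 0 1.2 0.1 0 0 0;0 0 1.0 0.1 0 0 0;0 0 0.7 0.1 0 0 0;0 0 0.3 0.1 0 0 0;0 0 0 0 0 0 0;0 0 0 0 0 0 0;60 0 0 0 0 0 0;60 0 0 0 0 0 0;60 0 0 0 0 0 0")

```text
time: 4.65
tool_pos: [0.5237, 0.0259, 0.057]
ee_rot: [0.368, 1.571, 1.883]
wrist_force: [-0.1, -0.5, -1.1]
width: 0.0562
```

```bash
python3 -c "
from plan import *
st()
im=snapshot('scene');crop(im,265,110,455,250,4,'pics/sc2.png')
k=core(im,proj('scene',s2w((.009,.055,.062)))) if 0 else None"
```

```text
t 4.65 TCP shelf mm [ 9.  55.1 57. ] q [-0.059  0.126  1.669  0.     1.346 -1.574] F shelf [ 0.1  0.5 -1.1] w 0.0562 x axis shelf [ 0. -0. -1.]
```

View pics/sc2.png

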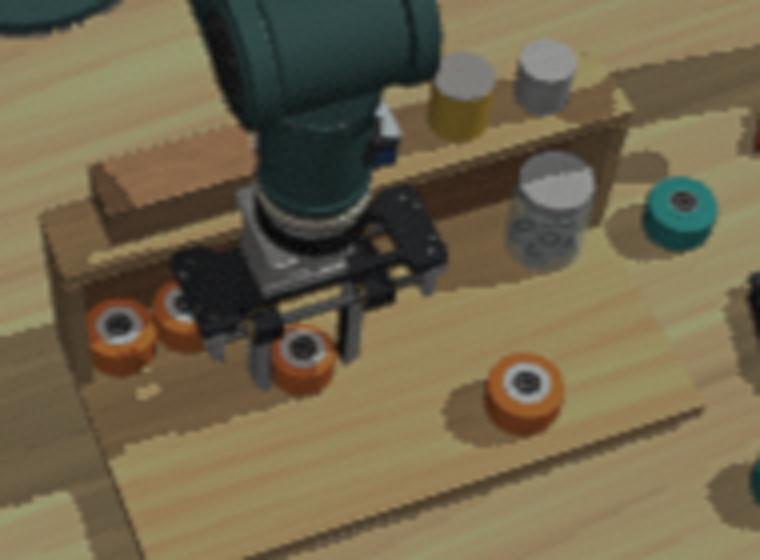

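Call:
step_arm(motion="65 -1 0 0 0 0 0;65 -3 0 0 0 0 0;65 -4 0 0 0 0 0;65 -4 -1 0 0 0 0;65 -2 -2 0 0 0 0;65 0 -3 0 0 0 0;65 0 -2 0 0 0 0;65 0 0 0 0 0 0")

```text
time: 5.37
tool_pos: [0.6062, 0.021, 0.1979]
ee_rot: [-1.568, 1.568, -0.053]
wrist_force: [-1.2, -0.1, -0.0]
width: 0.061
```

```bash
python3 -c "
from plan import *
plan((-.05,.043,.12),Rt(.66,.21))"
```

```text
rotvec [-0.2027  0.0691  0.6601]
shift cm, present axes [7.78 2.39 1.24] target axes [ 7.41 -3.15  1.7 ]
t 5.37 TCP shelf mm [-73.7  55.4 197.9] q [-0.059  0.218  1.275  0.     1.646 -1.573] F shelf [ 1.2  0.2 -0. ] w 0.061 x axis shelf [-0.003 -0.    -1.   ]
```

Call:
step_arm(motion="21 0 0 0 -0.0338 0.0115 0.11;21 0 0 0 -0.0338 0.0115 0.11;21 0 0 0 -0.0338 0.0115 0.11;21 0 0 0 -0.0338 0.0115 0.11;21 0 0 0 -0.0338 0.0115 0.11;21 0 0 0 -0.0338 0.0115 0.11;21 0 0 0 0 0 0;21 0 0 0 0 0 0")

```text
time: 6.03
tool_pos: [0.6031, 0.0218, 0.1932]
ee_rot: [1.568, 0.903, -2.989]
wrist_force: [-0.2, -0.5, -0.4]
width: 0.0198
```

```bash
python3 -c "
from plan import *
plan((-.045,.044,.057),Rt(.66,.21))
im=snapshot('scene');crop(im,265,60,465,210,4,'pics/sc3.png')"
```

```text
rotvec [ 0.0013  0.0011 -0.0082]
shift cm, present axes [12.1  -6.66  1.56] target axes [12.15 -6.56  1.59]
t 6.03 TCP shelf mm [-70.5  54.8 193.2] q [-0.005  0.724  0.718 -0.137  2.357 -1.795] F shelf [ 0.1  0.5 -0.4] w 0.0198 x axis shelf [ 0.606  0.128 -0.785]
```

View pics/sc3.png

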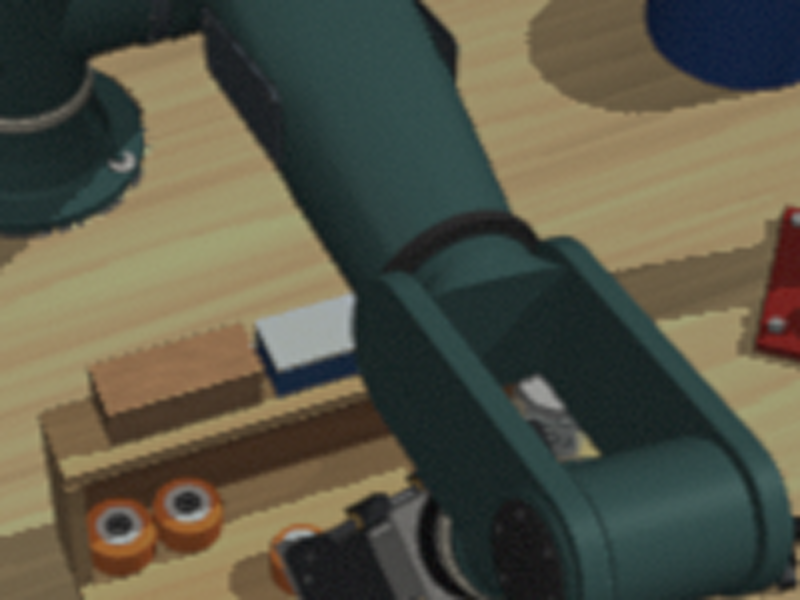

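Call:
step_arm(motion="21 2.4 -1.3 0.3 0 0 0;21 2.4 -1.3 0.3 0 0 0;21 2.4 -1.3 0.3 0 0 0;21 2.4 -1.3 0.3 0 0 0;21 2.0 -1.1 0.3 0 0 0;21 0 0 0 0 0 0;21 0 0 0 0 0 0")

```text
time: 6.67
tool_pos: [0.5788, 0.0329, 0.0701]
ee_rot: [1.57, 0.911, -2.988]
wrist_force: [-0.4, 0.4, 0.3]
width: 0.0197
```

```bash
python3 -c "
from plan import *
plan((-.035,.0456,.057),Rt(.66,.21))
im=snapshot('scene');crop(im,265,110,455,250,4,'pics/sc4.png')"
```

```text
rotvec [0.0001 0.0002 0.0004]
shift cm, present axes [1.68 0.02 0.17] target axes [1.68 0.02 0.17]
t 6.67 TCP shelf mm [-45.6  45.   70.1] q [ 0.009  0.719  0.969 -0.103  2.106 -1.738] F shelf [ 0.4 -0.4  0.3] w 0.0197 x axis shelf [ 0.599  0.128 -0.79 ]
```

View pics/sc4.png

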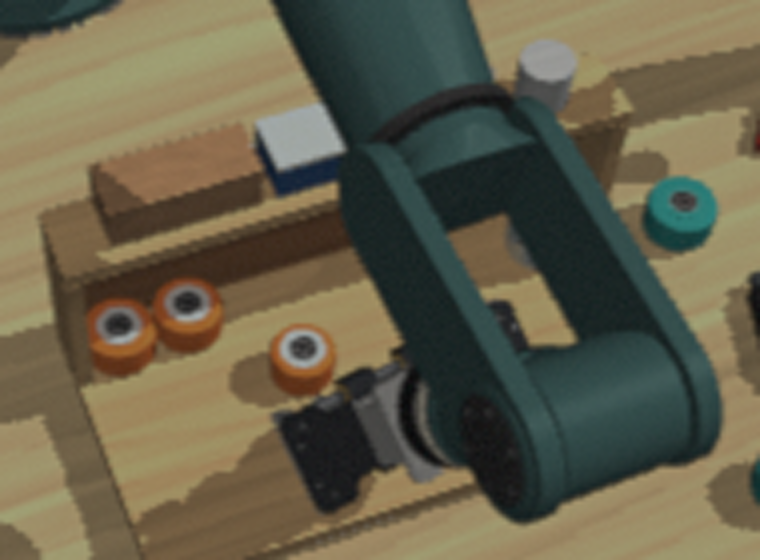

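```bash
cat > wm.py <<'E'
from plan import *
from meas import core
def wm(g,name='scene',im=None):
    im=snapshot(name) if im is None else im
    for p in g:
        uv=proj(name,s2w(np.array([*p,62])/1000.)); k=core(im,uv)
        print(p,"->",(1000*w2s(ray(name,k[0],.062)))[:2].round(1),k[1])
    return im
E
python3 -c "
from wm import *
wm([(9,55),(77,173),(78,120)])"
```

```text
(9, 55) -> [11.9 55.4] (23, 25, 48, 40)
(77, 173) -> [ 77.  173.1] (24, 31, 46, 38)
(78, 120) -> [ 78.  119.8] (25, 29, 45, 37)
```

Call:
step_arm(motion="21 0.5 -0.4 0.1 0 0 0;21 0.5 -0.4 0.1 0 0 0;21 0.3 0.4 0 0 0 0;21 0.37 0.47 0 0 0 0;21 0.37 0.47 0 0 0 0;21 0.37 0.47 0 0 0 0;21 0.37 0.47 0 0 0 0;21 0.37 0.47 0 0 0 0;21 0.37 0.47 0 0 0 0;21 0.37 0.47 0 0 0 0;21 0.37 0.47 0 0 0 0;21 0.3 0.4 0 0 0 0;21 0.18 0.24 0 0 0 0;21 0 0 0 0 0 0")

```text
time: 7.93
tool_pos: [0.5186, 0.0256, 0.0548]
ee_rot: [1.57, 0.908, -2.988]
wrist_force: [-0.3, -0.0, 0.5]
width: 0.0197
```

```bash
python3 -c "
from wm import *
plan((.041,.0617,.057),Rt(.66,.21))
im=snapshot('scene');crop(im,265,110,455,250,4,'pics/sc5.png')"
```

```text
rotvec [ 0.0008  0.0004 -0.003 ]
shift cm, present axes [ 1.52  2.31 -0.03] target axes [ 1.51  2.31 -0.03]
t 7.93 TCP shelf mm [14.1 55.7 54.8] q [ 0.     0.602  1.187 -0.104  2.008 -1.737] F shelf [0.3 0.  0.5] w 0.0197 x axis shelf [ 0.602  0.128 -0.788]
```

View pics/sc5.png

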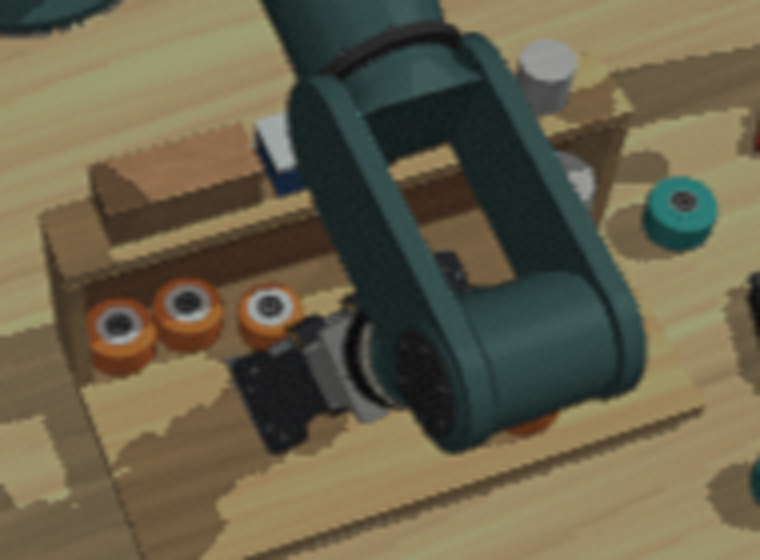

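```bash
python3 -c "
from wm import *
wm([(53,64)])"
```

```text
(53, 64) -> [54.2 64.4] (23, 28, 47, 38)
```

Call:
step_arm(motion="21 0.27 0.36 0 0 0 0;21 0.27 0.36 0 0 0 0;21 0.27 0.36 0 0 0 0;21 0.2 0.26 0 0 0 0;21 0.14 0.18 0 0 0 0;21 0 0 0 0 0 0;21 0 0 0 0 0 0")

```text
time: 8.62
tool_pos: [0.5002, 0.0227, 0.0549]
ee_rot: [1.57, 0.908, -2.988]
wrist_force: [-0.9, -0.1, -0.2]
width: 0.0195
```

```bash
python3 -c "
from wm import *
st()
wm([(73,68),(78,120)])"
```

```text
t 8.62 TCP shelf mm [32.3 59.6 54.9] q [-0.004  0.563  1.246 -0.106  1.987 -1.739] F shelf [ 0.9  0.2 -0.2] w 0.0195 x axis shelf [ 0.602  0.128 -0.788]
(73, 68) -> [72.2 68.3] (26, 31, 45, 38)
(78, 120) -> [ 78.  119.8] (25, 29, 45, 37)
```

Call:
step_arm(motion="21 0.09 0.12 0 0 0 0;21 0.09 0.12 -0.03 0 0 0;21 0.09 0.12 -0.03 0 0 0;21 0.06 0.08 -0.03 0 0 0;21 0 0 0 0 0 0")

```text
time: 9.08
tool_pos: [0.495, 0.021, 0.0549]
ee_rot: [1.569, 0.908, -2.988]
wrist_force: [0.3, 0.7, -0.2]
width: 0.0198
```

Call:
step_arm(motion="21 0.05 0.06 -0.03 0 0 0;21 0.03 0.04 0 0 0 0;21 0 0 0 0 0 0")

```text
time: 9.33
tool_pos: [0.494, 0.0206, 0.0549]
ee_rot: [1.569, 0.909, -2.988]
wrist_force: [-0.2, 0.2, 0.8]
width: 0.0196
```

```bash
python3 -c "
from wm import *
st()
wm([(79,70),(78,120)])"
```

```text
t 9.33 TCP shelf mm [38.4 62.1 54.9] q [-0.007  0.55   1.266 -0.107  1.979 -1.742] F shelf [ 0.2 -0.2  0.8] w 0.0196 x axis shelf [ 0.601  0.128 -0.789]
(79, 70) -> [77.5 70.2] (25, 30, 45, 37)
(78, 120) -> [ 78.2 120. ] (25, 29, 45, 37)
```

Call:
step_arm(motion="21 0.06 0.08 0.015 0 0 0;21 0 0 0 0 0 0")

```text
time: 9.55
tool_pos: [0.4929, 0.0206, 0.0549]
ee_rot: [1.569, 0.909, -2.988]
wrist_force: [1.1, 1.6, -0.9]
width: 0.02
```

Call:
step_arm(motion="21 0.06 0.08 0.015 0 0 0;21 0 0 0 0 0 0")

```text
time: 9.72
tool_pos: [0.4919, 0.0206, 0.0549]
ee_rot: [1.569, 0.909, -2.988]
wrist_force: [1.2, 1.3, 0.6]
width: 0.0197
```

```bash
python3 -c "
from wm import *
st()
wm([(79,70),(78,120)])"
```

```text
t 9.72 TCP shelf mm [40.5 62.1 54.9] q [-0.007  0.546  1.272 -0.107  1.978 -1.742] F shelf [-1.1 -1.4  0.6] w 0.0197 x axis shelf [ 0.601  0.128 -0.789]
(79, 70) -> [79.6 70.5] (24, 28, 44, 37)
(78, 120) -> [ 78.3 120.1] (25, 29, 45, 37)
```

Call:
step_arm(motion="21 0.03 0.04 0.01 0 0 0;21 0 0 0 0 0 0")

```text
time: 9.93
tool_pos: [0.4914, 0.0206, 0.0549]
ee_rot: [1.569, 0.908, -2.988]
wrist_force: [2.1, 0.2, -0.1]
width: 0.0199
```

Call:
step_arm(motion="21 0.03 0.04 0 0 0 0;21 0 0 0 0 0 0")

```text
time: 10.1
tool_pos: [0.4912, 0.0206, 0.0549]
ee_rot: [1.569, 0.909, -2.988]
wrist_force: [1.7, 1.2, 0.1]
width: 0.0197
```

```bash
python3 -c "
from wm import *
st()
wm([(80,70),(78,120)])"
```

```text
t 10.1 TCP shelf mm [41.2 62.2 54.9] q [-0.007  0.544  1.275 -0.107  1.976 -1.742] F shelf [-1.6 -1.3  0.1] w 0.0197 x axis shelf [ 0.601  0.128 -0.789]
(80, 70) -> [79.7 70.3] (24, 28, 44, 37)
(78, 120) -> [ 78.3 120. ] (25, 29, 45, 37)
```

Call:
step_arm(motion="21 0.03 0.04 0 0 0 0;21 0 0 0 0 0 0")

```text
time: 10.32
tool_pos: [0.491, 0.0205, 0.055]
ee_rot: [1.569, 0.91, -2.988]
wrist_force: [3.6, 1.6, 0.4]
width: 0.0197
```

Call:
step_arm(motion="21 0.03 0.04 -0.02 0 0 0;21 0 0 0 0 0 0")

```text
time: 10.48
tool_pos: [0.4908, 0.0204, 0.0549]
ee_rot: [1.569, 0.911, -2.988]
wrist_force: [5.5, 3.1, -0.1]
width: 0.0198
```

```bash
python3 -c "
from wm import *
st()
wm([(80,70),(78,120)])"
```

```text
t 10.48 TCP shelf mm [41.6 62.4 54.9] q [-0.008  0.542  1.277 -0.107  1.974 -1.742] F shelf [-5.3 -3.4 -0.1] w 0.0198 x axis shelf [ 0.599  0.127 -0.79 ]
(80, 70) -> [63.3 70. ] (17, 28, 75, 64)
(78, 120) -> [ 78.4 120.1] (25, 29, 45, 37)
```

Call:
step_arm(motion="21 -0.1 -0.13 0 0 0 0;21 -0.6 -0.8 0 0 0 0;21 -1.2 -1.5 0 0 0 0;21 -1.8 -2 0 0 0 0;21 -3.5 -1 0 0 0 0;21 -4 0 0 0 0 0;21 -4 0 0 0 0 0;85 -4 0 0 0.0338 -0.0115 -0.11;85 -3 0 0 0.0338 -0.0115 -0.11;85 0 0 0 0.0338 -0.0115 -0.11;85 0 0 0 0.0338 -0.0115 -0.11;85 0 0 0 0.0338 -0.0115 -0.11;85 0 0 0 0.0338 -0.0115 -0.11;85 0 0 0 0 0 0;85 0 0 0 0 0 0")

```text
time: 11.78
tool_pos: [0.662, 0.0464, 0.1983]
ee_rot: [1.791, 1.566, -2.977]
wrist_force: [0.8, -0.3, 0.6]
width: 0.0702
```

```bash
python3 -c "
from wm import *
plan((-.071,-.083,.2),Rt(0))
im=wm([(80,70),(78,120),(77,173),(-71,-83)]);crop(im,245,90,445,240,4,'pics/sc6.png')"
```

```text
rotvec [ 0.0006 -0.0011 -0.0051]
shift cm, present axes [-0.16  5.68 10.99] target axes [-0.17  5.69 10.99]
t 11.78 TCP shelf mm [-127.9   26.9  198.3] q [-1.500e-02  3.520e-01  1.106e+00 -1.000e-03  1.688e+00 -1.530e+00] F shelf [-0.8  0.2  0.6] w 0.0702 x axis shelf [ 0.005  0.001 -1.   ]
(80, 70) -> [80.1 70.4] (24, 28, 44, 37)
(78, 120) -> [ 78.3 120. ] (25, 29, 45, 37)
(77, 173) -> [ 76.9 173.1] (24, 31, 46, 38)
(-71, -83) -> [-58.1 -76.9] (0, 0, 71, 68)
```

View pics/sc6.png

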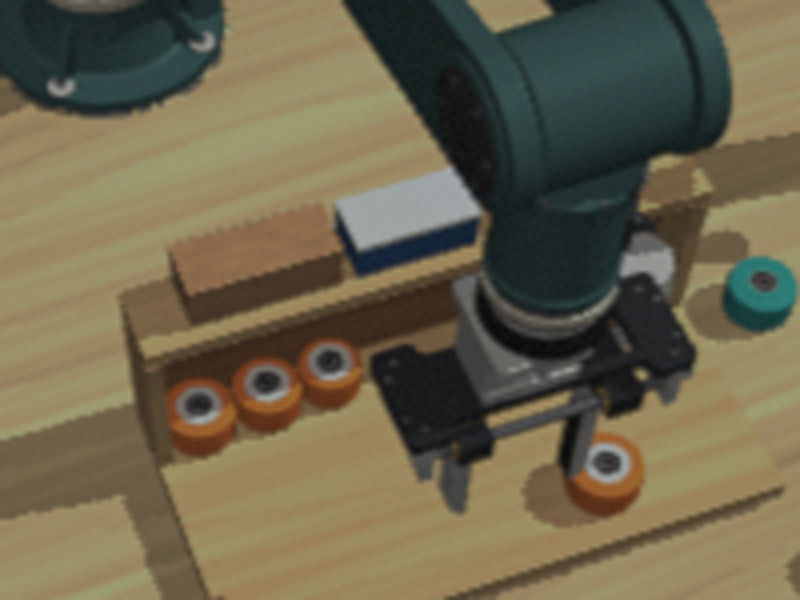

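Call:
step_arm(motion="90 0 0.94 1.83 0 0 0;90 0 0.94 1.83 0 0 0;90 0 0.94 1.83 0 0 0;90 0 0.94 1.83 0 0 0;90 0 0.94 1.83 0 0 0;90 0 0.94 1.83 0 0 0;90 0 0 0 0 0 0;90 0 0 0 0 0 0")

```text
time: 12.5
tool_pos: [0.6159, 0.1605, 0.1984]
ee_rot: [2.607, 1.57, -2.159]
wrist_force: [0.2, -0.1, -0.6]
width: 0.0848
```

```bash
python3 -c "
from wm import *
plan((-.071,-.083,.056),Rt(0))"
```

```text
rotvec [ 0.0025 -0.0011 -0.0006]
shift cm, present axes [14.25  0.44 -0.13] target axes [14.24  0.45 -0.15]
t 12.5 TCP shelf mm [-75.5 -84.5 198.4] q [ 1.660e-01  2.870e-01  1.189e+00 -1.000e-03  1.666e+00 -1.351e+00] F shelf [-0.2  0.1 -0.6] w 0.0848 x axis shelf [ 0.001  0.001 -1.   ]
```

Call:
step_arm(motion="90 2.5 0.1 0 0 0 0;90 2.5 0.1 0 0 0 0;90 2.5 0.1 -0.1 0 0 0;90 2.5 0.1 0 0 0 0;90 2.2 0.04 0 0 0 0;90 1.3 0 0 0 0 0;90 0.7 0 0 0 0 0;90 0 0 0 0 0 0;90 0 0 0 0 0 0;0 0 0 0 0 0 0;0 0 0 0 0 0 0;0 0 0 0 0 0 0;0 0 0 0 0 0 0;0 0 0 0 0 0 0;0 0 0 0 0 0 0")

```text
time: 13.75
tool_pos: [0.6102, 0.1592, 0.0573]
ee_rot: [-1.129, 1.569, 0.386]
wrist_force: [-0.4, 1.6, 2.2]
width: 0.0555
```

```bash
python3 -c "
from wm import *
plan((.009,.003,.056),Rt(0))"
```

```text
rotvec [0.0004 0.0006 0.0013]
shift cm, present axes [ 0.12  7.89 -8.58] target axes [ 0.13  7.89 -8.58]
t 13.75 TCP shelf mm [-69.9 -82.8  57.3] q [ 0.165  0.347  1.398  0.     1.395 -1.35 ] F shelf [ 0.5 -1.5  2.2] w 0.0555 x axis shelf [-0.001 -0.001 -1.   ]
```

Gripped at 55.5 mm, which fits the 56 mm wheel. Next I drag it to the staging point.

Call:
step_arm(motion="0 0 0.3 -0.35 0 0 0;0 0 0.7 -0.75 0 0 0;0 0 1.0 -1.1 0 0 0;0 0 1.2 -1.3 0 0 0;0 0 1.2 -1.3 0 0 0;0 0 1.2 -1.3 0 0 0;0 0 1.0 -1.1 0 0 0;0 0 0.7 -0.75 0 0 0;0 0 0.4 -0.45 0 0 0;0 0 0.2 -0.2 0 0 0;0 0 0 0 0 0 0;0 0 0 0 0 0 0;72 0 0 0 0 0 0;72 0 0 0 0 0 0;72 0 0 0 0 0 0;72 -1 0 0 0 0 0;72 -3 0 0 0 0 0;72 -4 0 0 0 0 0;72 -4 -1 0 0 0 0;72 -2 -3 0 0 0 0")

```text
time: 15.42
tool_pos: [0.5661, 0.0759, 0.2035]
ee_rot: [-1.46, 1.564, 0.056]
wrist_force: [1.3, 0.4, 1.4]
width: 0.0672
```

Call:
step_arm(motion="50 0 -3 0 0 0 0;50 0 -3 0 0 0 0;21 0 0 0 -0.0338 0.0115 0.11;21 0 0 0 -0.0338 0.0115 0.11;21 0 0 0 -0.0338 0.0115 0.11;21 0 0 0 -0.0338 0.0115 0.11;21 0 0 0 -0.0338 0.0115 0.11;21 0 0 0 -0.0338 0.0115 0.11;21 0 0 0 0 0 0;21 0 0 0 0 0 0")

```text
time: 16.25
tool_pos: [0.6264, 0.0721, 0.191]
ee_rot: [1.569, 0.902, -2.989]
wrist_force: [-0.4, 0.5, 0.1]
width: 0.0199
```

```bash
python3 -c "
from wm import *
plan((-.055,-.011,.057),Rt(.66,.21))
im=wm([(9,3),(80,70),(78,120),(77,173)]);crop(im,245,90,445,240,4,'pics/sc7.png')"
```

```text
rotvec [ 0.0009  0.0007 -0.0091]
shift cm, present axes [12.51 -5.79  2.12] target axes [12.56 -5.67  2.13]
t 16.25 TCP shelf mm [-90.9   3.2 191. ] q [ 0.056  0.808  0.587 -0.09   2.411 -1.715] F shelf [ 0.5 -0.5  0.1] w 0.0199 x axis shelf [ 0.607  0.129 -0.784]
(9, 3) -> [-4.9 -0.8] (23, 28, 69, 64)
(80, 70) -> [80.1 70.4] (24, 28, 44, 37)
(78, 120) -> [ 78.3 120.1] (25, 29, 45, 37)
(77, 173) -> [ 77.  173.1] (24, 31, 46, 38)
```

View pics/sc7.png

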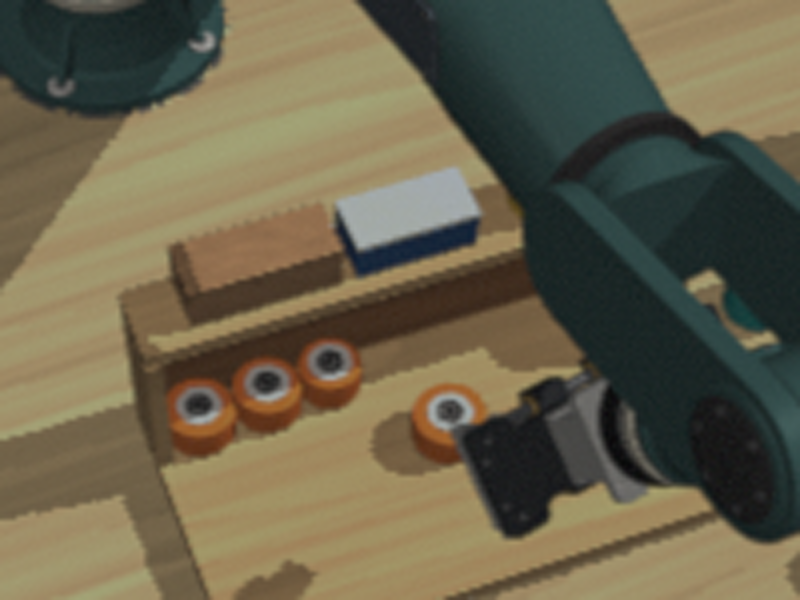

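Call:
step_arm(motion="21 2.3 -1.05 0.36 0 0 0;21 2.3 -1.05 0.36 0 0 0;21 2.3 -1.05 0.36 0 0 0;21 2.3 -1.05 0.36 0 0 0;21 2.0 -0.9 0.36 0 0 0;21 1.3 -0.7 0.3 0 0 0;21 0 0 0 0 0 0;21 0 0 0 0 0 0")

```text
time: 16.97
tool_pos: [0.5918, 0.0879, 0.0659]
ee_rot: [1.57, 0.913, -2.988]
wrist_force: [-0.5, -0.1, 0.2]
width: 0.0199
```

```bash
python3 -c "
from wm import *
plan((-.04,-.0085,.055),Rt(.66,.21))
im=wm([(9,3)]);crop(im,245,90,445,240,4,'pics/sc8.png')"
```

```text
rotvec [0.0003 0.0001 0.0025]
shift cm, present axes [1.82 0.57 0.12] target axes [1.82 0.56 0.12]
t 16.97 TCP shelf mm [-55.5 -10.6  65.9] q [ 0.078  0.765  0.901 -0.054  2.131 -1.66 ] F shelf [0.5 0.2 0.2] w 0.0199 x axis shelf [ 0.598  0.127 -0.792]
(9, 3) -> [8.2 4.4] (23, 28, 48, 40)
```

View pics/sc8.png

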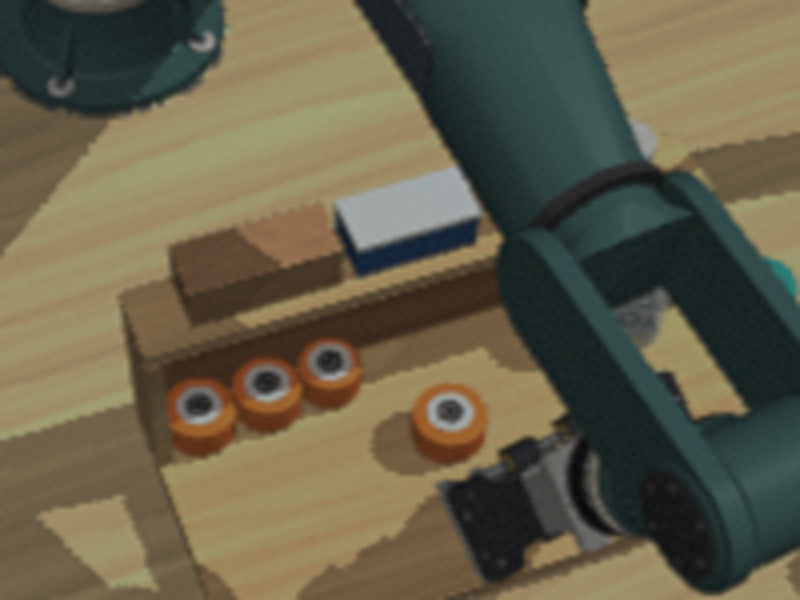

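Call:
step_arm(motion="21 0.4 -0.3 -0.07 0 0 0;21 0.4 -0.3 -0.07 0 0 0;21 0.37 0.47 0 0 0 0;21 0.37 0.47 0 0 0 0;21 0.37 0.47 0 0 0 0;21 0.37 0.47 0 0 0 0;21 0.37 0.47 0 0 0 0;21 0.37 0.47 0 0 0 0;21 0.37 0.47 0 0 0 0;21 0.37 0.47 0 0 0 0;21 0.37 0.47 0 0 0 0;21 0.37 0.47 0 0 0 0;21 0.37 0.47 0 0 0 0;21 0.3 0.4 0 0 0 0;21 0.15 0.2 0 0 0 0;21 0 0 0 0 0 0")

```text
time: 18.35
tool_pos: [0.519, 0.0752, 0.0523]
ee_rot: [1.569, 0.908, -2.988]
wrist_force: [-1.3, 0.4, 0.7]
width: 0.0195
```

```bash
python3 -c "
from wm import *
st()
im=wm([(57,14),(80,70)]);crop(im,245,90,445,240,4,'pics/sc9.png')"
```

```text
t 18.35 TCP shelf mm [16.5  6.1 52.3] q [ 0.069  0.617  1.17  -0.058  2.016 -1.664] F shelf [ 1.3 -0.3  0.7] w 0.0195 x axis shelf [ 0.602  0.128 -0.788]
(57, 14) -> [60.7 15.7] (21, 27, 47, 37)
(80, 70) -> [80.2 70.4] (24, 27, 44, 38)
```

View pics/sc9.png

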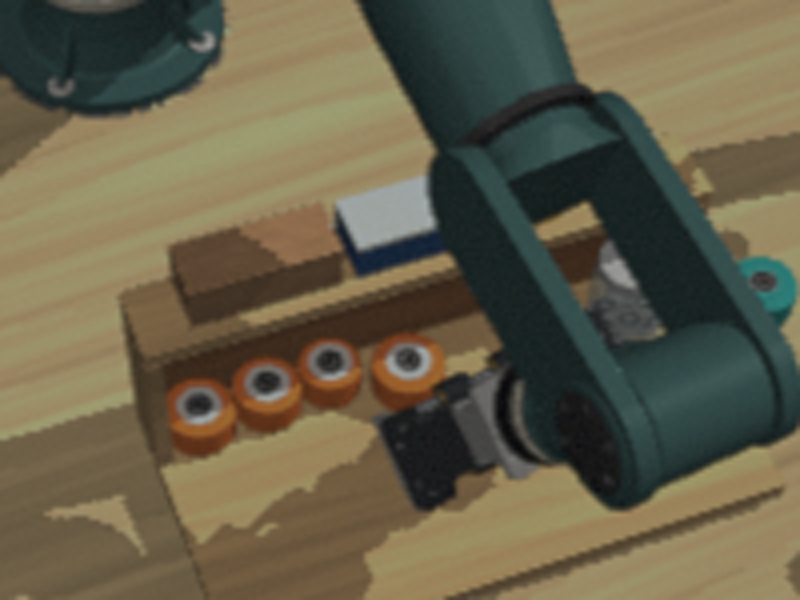

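Call:
step_arm(motion="21 -0.08 0.06 0 0 0 0;21 -0.08 0.06 0 0 0 0;21 0.15 0.2 0.01 0 0 0;21 0.2 0.26 0.01 0 0 0;21 0.2 0.26 0.01 0 0 0;21 0.15 0.2 0 0 0 0;21 0 0 0 0 0 0;21 0 0 0 0 0 0")

```text
time: 19.07
tool_pos: [0.5079, 0.0738, 0.0543]
ee_rot: [1.57, 0.908, -2.988]
wrist_force: [0.5, -0.7, -0.1]
width: 0.0194
```

```bash
python3 -c "
from wm import *
st()
im=wm([(71,18),(80,70)])"
```

```text
t 19.07 TCP shelf mm [27.5  8.2 54.3] q [ 0.068  0.591  1.204 -0.058  2.006 -1.664] F shelf [-0.5  0.7 -0.1] w 0.0194 x axis shelf [ 0.602  0.128 -0.788]
(71, 18) -> [71.7 18. ] (26, 28, 45, 37)
(80, 70) -> [80.1 70.4] (24, 28, 44, 37)
```

Call:
step_arm(motion="21 0.09 0.12 0.02 0 0 0;21 0.06 0.08 0.01 0 0 0;21 0 0 0 0 0 0")

```text
time: 19.37
tool_pos: [0.5057, 0.0737, 0.0543]
ee_rot: [1.57, 0.909, -2.988]
wrist_force: [0.4, 0.3, -0.3]
width: 0.0198
```

Call:
step_arm(motion="21 0.06 0.08 0.01 0 0 0;21 0 0 0 0 0 0")

```text
time: 19.53
tool_pos: [0.5047, 0.0736, 0.0543]
ee_rot: [1.57, 0.909, -2.988]
wrist_force: [0.6, 0.5, 0.4]
width: 0.0201
```

```bash
python3 -c "
from wm import *
st()
im=wm([(75,18),(80,70)])"
```

```text
t 19.53 TCP shelf mm [30.7  8.5 54.3] q [ 0.068  0.584  1.215 -0.058  2.002 -1.664] F shelf [-0.5 -0.5  0.4] w 0.0201 x axis shelf [ 0.601  0.128 -0.789]
(75, 18) -> [74.4 18.1] (24, 30, 46, 36)
(80, 70) -> [80.1 70.4] (24, 28, 45, 37)
```

Call:
step_arm(motion="21 0.06 0.08 -0.02 0 0 0;21 0 0 0 0 0 0")

```text
time: 19.75
tool_pos: [0.5037, 0.0733, 0.0543]
ee_rot: [1.57, 0.908, -2.988]
wrist_force: [-0.1, 0.7, -0.1]
width: 0.0198
```

Call:
step_arm(motion="21 0.04 0.05 0 0 0 0;21 0 0 0 0 0 0")

```text
time: 19.92
tool_pos: [0.5031, 0.0732, 0.0543]
ee_rot: [1.569, 0.909, -2.988]
wrist_force: [1.4, 0.0, -0.7]
width: 0.02
```

Call:
step_arm(motion="21 0.03 0.04 -0.01 0 0 0;21 0 0 0 0 0 0")

```text
time: 20.08
tool_pos: [0.5028, 0.0731, 0.0544]
ee_rot: [1.569, 0.909, -2.988]
wrist_force: [0.4, 1.2, -0.7]
width: 0.0197
```

```bash
python3 -c "
from wm import *
st()
im=wm([(76,18),(80,70)])"
```

```text
t 20.08 TCP shelf mm [32.5  9.1 54.4] q [ 0.067  0.58   1.221 -0.058  2.    -1.664] F shelf [-0.3 -1.3 -0.7] w 0.0197 x axis shelf [ 0.601  0.128 -0.789]
(76, 18) -> [76.  18.8] (23, 28, 44, 37)
(80, 70) -> [80.1 70.4] (24, 28, 44, 37)
```

Call:
step_arm(motion="21 0.03 0.04 0 0 0 0;21 0 0 0 0 0 0")

```text
time: 20.3
tool_pos: [0.5026, 0.0731, 0.0544]
ee_rot: [1.569, 0.91, -2.988]
wrist_force: [3.4, 0.7, 0.5]
width: 0.0199
```

Call:
step_arm(motion="21 0.03 0.04 -0.03 0 0 0;21 0 0 0 0 0 0")

```text
time: 20.47
tool_pos: [0.5023, 0.0728, 0.0544]
ee_rot: [1.569, 0.911, -2.988]
wrist_force: [4.4, 1.9, -1.1]
width: 0.0198
```

Call:
step_arm(motion="21 0.03 0.04 -0.02 0 0 0;21 0 0 0 0 0 0")

```text
time: 20.63
tool_pos: [0.5022, 0.0727, 0.0544]
ee_rot: [1.568, 0.912, -2.989]
wrist_force: [5.5, 2.1, 0.4]
width: 0.0201
```

```bash
python3 -c "
from wm import *
st()
im=wm([(76,18),(80,70)])"
```

```text
t 20.63 TCP shelf mm [33.1  9.6 54.4] q [ 0.067  0.577  1.225 -0.058  1.997 -1.665] F shelf [-5.4 -2.4  0.4] w 0.0201 x axis shelf [ 0.599  0.127 -0.791]
(76, 18) -> [76.  18.8] (23, 28, 44, 37)
(80, 70) -> [80.1 70.4] (24, 28, 44, 37)
```

Call:
step_arm(motion="21 -0.1 -0.13 0 0 0 0;21 -0.6 -0.8 0 0 0 0;21 -1.2 -1.5 0 0 0 0;21 -1.8 -2 0 0 0 0;21 -3.5 -1 0 0 0 0;21 -4 0 0 0 0 0;21 -4 0 0 0 0 0;21 -3 0 0 0 0 0;21 0 0 0 0 0 -0.11;21 0 0 0 0 0 -0.11;21 0 0 0 0 0 -0.11;21 0 0 0 0 0 0;21 0 0 0 0 0 0")

```text
time: 21.77
tool_pos: [0.6523, 0.0956, 0.1656]
ee_rot: [1.57, 1.235, -2.988]
wrist_force: [-0.6, -0.1, -1.3]
width: 0.0197
```

```bash
python3 -c "
from wm import *
st()
im=wm([(76,18),(80,70),(78,120),(77,173)]);crop(im,245,90,445,240,4,'pics/sc10.png')
crop(snapshot('top'),140,120,540,320,2,'pics/tc10.png')"
```

```text
t 21.77 TCP shelf mm [-115.4  -21.7  165.6] q [ 0.073  0.613  0.84  -0.029  2.024 -1.661] F shelf [ 0.6  0.1 -1.3] w 0.0197 x axis shelf [ 0.323  0.069 -0.944]
(76, 18) -> [76.  18.8] (23, 28, 44, 37)
(80, 70) -> [80.1 70.4] (24, 28, 45, 37)
(78, 120) -> [ 78.3 120.1] (25, 29, 45, 37)
(77, 173) -> [ 77.  173.1] (24, 31, 46, 38)
```

View pics/sc10.png

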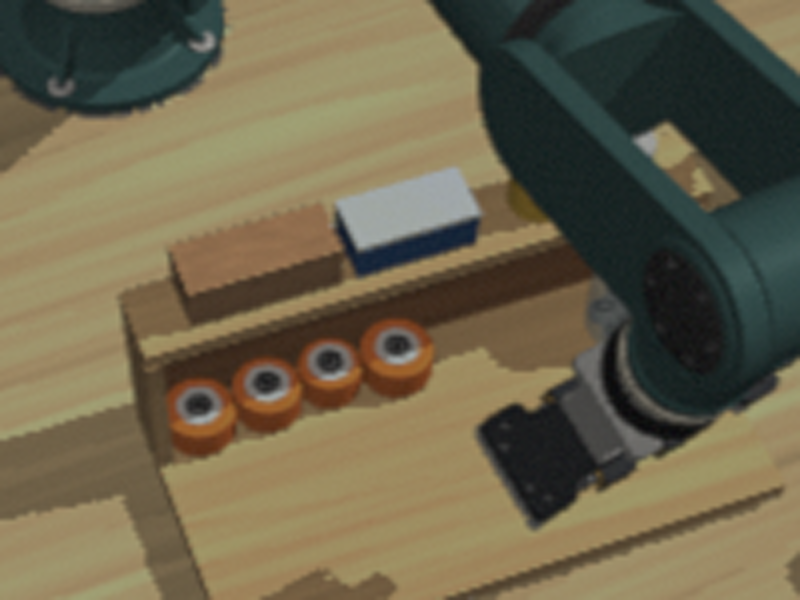

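View pics/tc10.png

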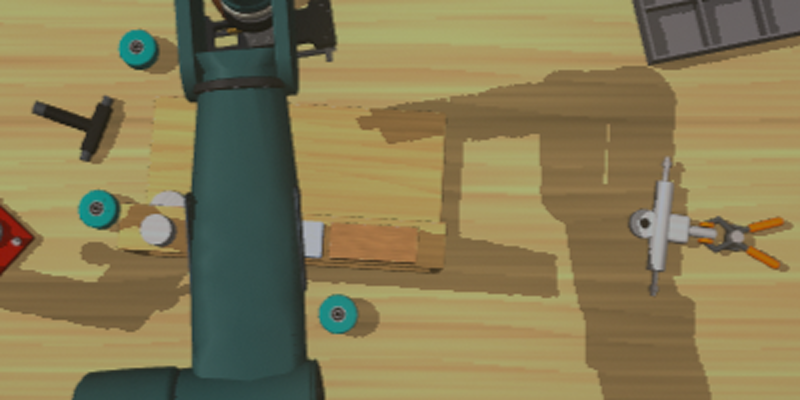

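The scene crop shows all four wheels in one straight row at crop (200,405), (267,382), (330,360) and (398,345). The tool and hanger are where they were, and the fingers are clear.

```bash
python3 -c "
from bench import robot
print(robot.close_job())"
```

```text
the job is handed in; nothing more can be done
None
```

I moved both loose wheels into the row and handed the job in at about 22 s of the 69 s allowed. The job reports no verdict.

**What I did:** I gripped each wheel from above and slid it to the edge of the upper board. Then I eased it home with two slanted fingertips until it touched both the panel and its neighbour. The wrist force read at the end of each move never passed about 6 N. The 48 mm wheel is third and the 56 mm wheel is fourth.

**Last checks:** these are the wheel centres from the scene camera, in shelf mm. The targets assume diameters of 54, 52, 48 and 56 mm in row order; the gripper measured 47.4 and 55.5 mm on the two loose wheels.

| Wheel | Measured (x, y) | Target (x, y) | Distance to previous wheel |
|---|---|---|---|
| First | 77.0, 173.1 | 77, 173 | – |
| Second | 78.3, 120.1 | 78, 120 | 53.0 |
| Third | 80.1, 70.4 | 80, 70 | 49.7 |
| Fourth | 76.0, 18.8 | 76, 18.2 | 51.8 |

- **Gaps:** the distances match touching wheels (53, 50 and 52 mm) to about 0.3 mm. Calibration is only good to about 2 mm, and I fitted the shelf position using the two wheels already in the row, so these are not fully independent checks.
- **Flatness:** the wheels look flat in the last picture; I did not measure their tilt.
- **Other items:** the skate tool and hanger look unmoved. The arm partly hid the jar in the last views, but its visible part looked in place.
- **Disagreements:** a few core readings, with the gripper beside or over the wheel, were plainly wrong and I discarded them. The shelf-corner readings from the two cameras differed by 5 to 9 mm, so I relied on the row wheels instead.

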